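Tip a tote of cabinet knobs over the edge stop

ROBOT

A 6-joint arm with a two-finger parallel gripper is mounted at the origin on the work surface. World frame = base frame: x ahead of the robot, y to its left, z up, the work surface at z = 0. Lengths are in mm, angles in degrees, forces in N, time in s.
With the tool pointing down it reaches from about 350 to 850 mm from the base axis. Payload 8.1 kg.
Tool frame: the origin (TCP) lies midway between the tips of the shut fingers; the grasp point (between the pads) lies 19 mm behind it; z points along the fingers, y is the line along which they close (so a half turn about z gives the same grasp; the last joint's range is limited). The gripper opens to 85 mm and grips with 20 to 120 N. Pads are 22 mm wide; open, the fingers measure 114 mm over their backs; the gripper's body (76 mm by 85 mm) begins 54 mm behind the grasp point. The pads swing forward as they close: fully open they stand 13 mm farther back than shut.
Start: joints at [61.398, 7.471, 85.268, -0, 87.261, -4.893], TCP at [241.235, 549.373, 231.292] pointing down, gripper open.
Joint ranges: [-169.43, 169.43], [-51.17, 129.36], [1.28, 143.12], [-76.62, 256.62], [0, 156.53], [-152.29, 152.29]. Speed limits (degrees/s): [136.94, 136.94, 159.86, 180, 180, 180].

INTERFACE

Orientations are given as [roll, pitch, yaw] about the fixed x, y, z axes, in that order (R = Rz(yaw) Ry(pitch) Rx(roll)).
In Python, from bench import r gives the robot as it stands. The module is installed in compiled form; this text tells all that it offers.
- The arm moves only by the tool jog_arm, never from a script. Its argument "rows" is a list of rows, each a list of 2 entries, a list of its own where there are three numbers: the shift along the tool's x, y, z in mm, then the turn, a rotation vector about the tool's x, y, z in rad. A call has 1 to 10 rows; each row is the pose to reach, as a shift and turn from the pose commanded when the call began, along the tool's axes at that moment; what a row does not reach only later rows make up. A row lasts 1/10 s, in which the tool goes at most 50 mm and 8.59 degrees, less where a joint would pass 70% of its speed; a pose out of reach is approached as far as the arm can. A call with a gripper value outside its range is refused whole. "grip" is the finger opening in mm, from 0 to 85.4, set as the call begins (left out, the last holds). The fingers move at their own pace and stop on an object; "force" is the grip in N (left out, the last holds). Time passes only in rows, so rows that repeat a pose let the fingers close. It gives the time, the measured TCP pose, the force, the opening and the grip force at its end, in the units of the state.
- r.sense(): the state, without advancing time (a new reading comes with each control period).
- r.snapshot(name): name is "scene" or "top" or "wrist"; returns (picture, depth): 420x560x3 uint8, blue, green, red; 420x560 float32, mm along the optical axis (not along the pixel's ray), 0 where there is no reading.
- r.camera_params(name): a dict with "fx", "fy", "cx", "cy" (pixels), "dist_coeffs" ([k1, k2, p1, p2, k3] as OpenCV has them; the pictures are not rectified), "pose" (4x4, takes a point from camera to world coordinates); the wrist camera has in their place "tool_from_camera" (4x4, takes a point from camera to tool coordinates, whose origin is the TCP and whose axes are the flange's). Camera axes: x right, y down, z forward; pixel columns grow to the right and rows downward; lengths in mm; the calibration is good to about 2 mm. A picture is of the moment at which its call begins: read the wrist's pose just before it. camera_params takes no time and is no camera call.
- r.hand_in(): hands the job in; it is judged then, once.
The state is a dict: "time": time; "joint_pos": joint angles; "qd": joint speeds; "joint_efforts": joint torques, N m; "tool_pos": TCP position; "tcp_rot": TCP orientation; "ft_force": force on the tool from outside, world axes, zero at the start; "wrist_torque": the same for the moment, N m; "finger_gap": finger opening in mm; "grip_force": force on a finger pad.
Only numpy, scipy, OpenCV 4.12 (cv2) and the standard library are available. Lean on these libraries where they do the work, as an engineer would, in place of code of your own. Each camera call takes 0.05 s, during which the arm holds its last target. There are 200 camera calls.

TASK

Slide the blue tote along the plinth until its foot is up against the yellow stop, then tip it over the stop, with the foot staying down at the stop, so that it lies on its side on the chute and all five wooden knobs end up in the catch tray. Lay it down under control, without ramming the stop or letting the tote fall over, do not pick it up off the plinth, and leave it lying there hooked behind the stop. Leave the sanding block and the filler tin where they are.

Things in the scene. Friction and masses are not known exactly. Their poses are not given: they have to be found in the camera images.
- station: Fixed tipping station. Origin on the table under the middle of the stop's inner face; x along the stop, +y away from the tray, z up. The tote stands on its plinth: red sides, flat aluminium top at z = 70 mm, y = 0 to 265, x = -150 to 150 mm. The order towards -y is: plinth, yellow stop, chute, catch tray
- stop (a point): middle of the inner (+y) top edge of the yellow edge stop: station frame (0, 0, 82) mm, axes as the station's. The stop is a rigid upright strip, y = -5 to 0, x = -120 to 120 mm, its top 12 mm above the plinth
- chute (a point): lower edge, middle, of the aluminium chute: station frame (0, -85, 26) mm. The chute is 240 mm wide, 98 mm long, and falls at 35 degrees to horizontal from the stop's outer top edge (y = -5, z = 82 mm) towards -y
- tray (a point): middle of the catch tray's floor: station frame (0, -200, 4) mm. Grey tray, dark rubber floor; inside x = -145 to 145 and, beyond the chute, y = -310 to -85 mm (station frame); walls 50 mm high
- shield (a point): middle of the lower edge, on the tray side, of the clear plastic dust shield over the back of the plinth: station frame (0, 173, 284) mm. The rigid level sheet, red along this edge, spans x = -150 to 150, y = 173 to 265 mm, 8 mm thick (20 mm at its sides), on two 18 mm square posts at x = +-135, y = 252 mm
- tote: Loose blue open tote holding the knobs, 140 (x) x 110 (y) x 105 mm high, 4 mm walls, 0.26 to 0.49 kg empty. Origin: underside's centre; z up out of the mouth, -y its front. Starts upright on the plinth, roughly square to the stop, its foot lip 25 to 46 mm short of it. Tips with its mouth to the station's -y; lying on the chute, z is about 125 degrees from vertical, the lip hooked behind the stop
- handle (a point): centre of the orange roller handle at the tote's back: a cylinder of 28 mm diameter, 32 mm long along the tote's x, free to turn about that axis. Tote frame (0, 87, 113) mm: 32 mm behind the rear wall, 8 mm above the rim. Pinched on its flat ends it lets the tote swivel. It starts 0 to 23 mm in under the clear shield's red edge, 101 mm below it: come in leaning, the gripper's body over the mouth
- tote_toe (a point): middle of the bottom front edge of the tote's foot lip: tote frame (0, -63, 0) mm. The lip is 6 mm high, stands 8 mm out from the front wall over the tote's full width, and bears on the stop's inner face when pushed home
- sanding_block: bystander: cork sanding block with red sole, 38 x 85 x 28 mm, on the plinth beside the tote, at its +x or -x side; origin at its underside's centre
- filler_tin: bystander: round filler tin with a yellow label, 44 mm diameter, 60 mm high, on the plinth beside the tote, on the other side from the sanding block; origin at its underside's centre
- knob0: loose turned wooden cabinet knob, round, 32 mm widest diameter, 31 mm high, 30 g, one of five alike in the tote; origin at the centre of its small flat foot, z along its axis
- knob1: loose turned wooden cabinet knob, round, 32 mm widest diameter, 31 mm high, 30 g, one of five alike in the tote; origin at the centre of its small flat foot, z along its axis
- knob2: loose turned wooden cabinet knob, round, 32 mm widest diameter, 31 mm high, 30 g, one of five alike in the tote; origin at the centre of its small flat foot, z along its axis
- knob3: loose turned wooden cabinet knob, round, 32 mm widest diameter, 31 mm high, 30 g, one of five alike in the tote; origin at the centre of its small flat foot, z along its axis
- knob4: loose turned wooden cabinet knob, round, 32 mm widest diameter, 31 mm high, 30 g, one of five alike in the tote; origin at the centre of its small flat foot, z along its axis
There are look-alikes about, which are no part of the job. Leave any pink or turquoise look-alike of the tote alone.

How it is judged (in metres and radians):
On the way, in this order (a step that is already met when the one before it is completed fails the run):
1. the tote, still upright, stands with its foot against the stop (y of tote_toe in the frame of station below 0.006 m and angle between tote's own z axis and vertical below 0.25 rad), for 0.1 s.
2. the tote is half tipped, its foot still at the stop (angle between tote's own z axis and vertical between 0.7 and 1.4 rad and y of tote_toe in the frame of station between -0.004 and 0.03 m and z of tote_toe in the frame of station below 0.1 m), for 0.2 s.
At the end, for the whole second after the job is handed in: The tote rests on its side on the chute, its z axis 112 to 137 degrees from vertical, its toe still behind the stop (0 to 40 mm, not above 110 mm height, within 60 mm of the stop's middle along it); all five knobs lie at rest in the catch tray, out of the tote (angle between tote's own z axis and vertical between 1.95 and 2.4 rad and y of tote_toe in the frame of station between -0.004 and 0.04 m and z of tote_toe in the frame of station below 0.11 m and x of tote_toe in the frame of station between -0.06 and 0.06 m and linear speed of tote below 0.02 m/s and x of knob0 in the frame of station between -0.145 and 0.145 m and y of knob0 in the frame of station between -0.31 and -0.07 m and z of each of knob0, knob1, knob2, knob3, knob4 in the frame of station below 0.05 m and z of each of knob0, knob1, knob2, knob3, knob4 in the frame of tote above 0.1 m and linear speed of each of knob0, knob1, knob2, knob3, knob4 below 0.05 m/s and x of knob1 in the frame of station between -0.145 and 0.145 m and y of knob1 in the frame of station between -0.31 and -0.07 m and x of knob2 in the frame of station between -0.145 and 0.145 m and y of knob2 in the frame of station between -0.31 and -0.07 m and x of knob3 in the frame of station between -0.145 and 0.145 m and y of knob3 in the frame of station between -0.31 and -0.07 m and x of knob4 in the frame of station between -0.145 and 0.145 m and y of knob4 in the frame of station between -0.31 and -0.07 m); the robot touches nothing.
It fails at once if the tote was picked up: its foot more than 45 mm above the plinth (z of tote_toe in the frame of station above 0.115 m).
It fails at once if the tote was let fall (turning faster than 3.5 rad/s) (angle between tote's own z axis and vertical above 0.35 rad and angular speed of tote above 3.5 rad/s).
It fails at once if the tote was rammed or forced against the station (over 50 N) (contact force between tote and station above 50 N).
It fails at once if the sanding block or filler tin was disturbed (moved over 15 mm) (distance of any of sanding_block, filler_tin from where it was at the start of the episode above 0.015 m).
It also fails if it takes over 62 s, if anything falls off the work surface, if the arm or the gripper's body presses on something with over 40 N, if the wrist force passes 120 N, or if a joint passes its speed limit or range.

## Working session

There is one attempt and no reset: what is moved stays moved. The work goes in short steps, Python scripts to look and compute and a tool call to move; the robot and the scene stay as the last step left them, time stands still between calls to the robot, and variables do not carry over. Pictures are saved under pics/ and viewed, at most 10 in all, crops included, and the job is handed in when it is done.

Besides the shell and the picture viewer there is one more tool, called after "Request:" by a JSON object that holds its "name" and its "arguments". jog_arm: Moves the arm, as the interface text tells. Its arguments: {"type":"object","properties":{"rows":{"type":"array"},"grip":{"type":"number"},"force":{"type":"number"}},"required":["rows"]}

```bash
mkdir -p pics
python3 - <<'E'
from bench import r
import cv2,numpy as np
np.set_printoptions(suppress=True,precision=3)
s=r.sense();print(s['time'],s['tool_pos'],s['tcp_rot'],s['ft_force'])
for n in('scene','top'):
    p,d=r.snapshot(n);cv2.imwrite(f'pics/{n}0.png',p);np.save(f'pics/{n}0.npy',d)
    c=r.camera_params(n);print(n,c)
print(r.camera_params('wrist'))
E
```

```text
0.0 [240.96  548.862 230.205] [-179.889   -0.01   156.292] [0.019 0.8   0.584]
scene {'fx': 532.2777765175476, 'fy': 532.2777765175476, 'cx': 281.1670317191009, 'cy': 205.40282079574644, 'dist_coeffs': array([0.012, 0.   , 0.   , 0.   , 0.   ]), 'pose': array([[   0.657,    0.506,   -0.559, 1287.122],
       [   0.754,   -0.461,    0.469, -620.181],
       [  -0.021,   -0.729,   -0.684, 1107.091],
       [   0.   ,    0.   ,    0.   ,    1.   ]])}
top {'fx': 394.15304512639193, 'fy': 394.15304512639193, 'cx': 280.2226320224218, 'cy': 207.05394621170848, 'dist_coeffs': array([-0.062,  0.   ,  0.   ,  0.   ,  0.   ]), 'pose': array([[   0.023,   -0.99 ,    0.142,  411.356],
       [  -1.   ,   -0.024,   -0.003,    8.186],
       [   0.007,   -0.142,   -0.99 , 1044.033],
       [   0.   ,    0.   ,    0.   ,    1.   ]])}
{'fx': 312.19230441951464, 'fy': 312.19230441951464, 'cx': 280.0461294027809, 'cy': 205.0160073574066, 'dist_coeffs': array([-0.019,  0.   ,  0.   ,  0.   ,  0.   ]), 'tool_from_camera': array([[   0.002,   -0.946,   -0.323,   83.477],
       [   1.   ,    0.002,    0.001,    0.694],
       [  -0.   ,   -0.323,    0.946, -142.637],
       [   0.   ,    0.   ,    0.   ,    1.   ]])}
```

View pics/scene0.png

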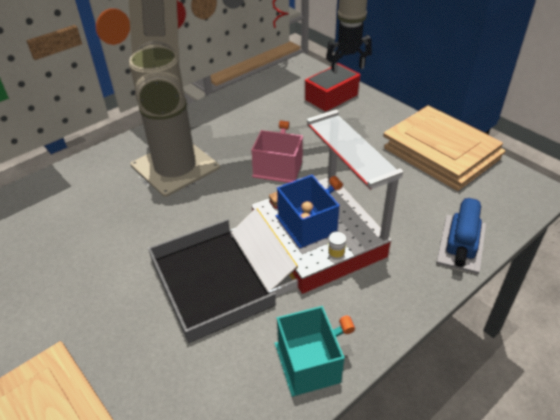

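View pics/top0.png

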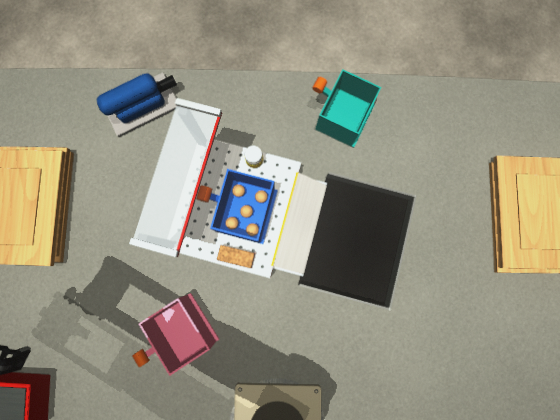

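The top view shows the tote candidates. The blue open tote is at (243,205) on the plinth, with its orange handle at (204,193). The pink look-alike is at (178,335), the turquoise one at (347,108), and there is a blue sander at (128,100). I choose the blue tote on the plinth with the knobs in it. The stop is the yellow line at about (285,225), the sanding block is at (237,257) and the tin at (254,155).

```bash
cat > h.py <<'E'
import cv2,numpy as np
from bench import r
np.set_printoptions(suppress=True,precision=2)
def cloud(d,c,pose):
    v,u=np.mgrid[0:420,0:560]
    K=np.array([[c['fx'],0,c['cx']],[0,c['fy'],c['cy']],[0,0,1.]])
    n=cv2.undistortPoints(np.stack([u.ravel(),v.ravel()],1).astype(float)[:,None],K,c['dist_coeffs'])[:,0]
    P=np.c_[n,np.ones(len(n))]*d.ravel()[:,None]
    return (P@pose[:3,:3].T+pose[:3,3]).reshape(420,560,3)
def mask(p,h0,h1,s=120,vv=60):
    return cv2.inRange(cv2.cvtColor(p,cv2.COLOR_BGR2HSV),(h0,s,vv),(h1,255,255))>0
E
python3 - <<'E'
from h import *
p=cv2.imread('pics/top0.png');d=np.load('pics/top0.npy');c=r.camera_params('top');X=cloud(d,c,c['pose'])
np.save('pics/topX.npy',X)
roi=np.zeros((420,560),bool);roi[130:290,180:320]=1
def ln(P):
    m=np.median(P,0);k=np.linalg.norm(P-m,axis=1)<200;P=P[k];m=P.mean(0);_,s,v=np.linalg.svd(P-m);t=(P-m)@v[0];return m,v[0],t.min(),t.max(),len(P)
y=mask(p,22,35,100)&roi&(d>0); y[:,:265]=0; print('stop',ln(X[y]), np.median(X[y][:,2]))
for nm,uv in dict(plinth=(290,170),plinth2=(265,262),tray=(350,240),shield=(170,180)).items(): print(nm,X[uv[1],uv[0]])
rd=(mask(p,0,5,150)|mask(p,172,179,150)); rr=np.zeros_like(roi);rr[100:260,175:225]=1
P=X[rd&rr&(d>0)];P=P[P[:,2]>230]; print('shield edge',ln(P))
h=mask(p,5,15,130)&(d>0); hh=np.zeros_like(roi);hh[180:210,192:216]=1;P=X[h&hh];print('handle',len(P),P[P[:,2]<230].mean(0),P.min(0),P.max(0))
b=mask(p,100,125,100)&(d>0);bb=np.zeros_like(roi);bb[165:250,205:285]=1;P=X[b&bb];P=P[P[:,2]>168];print('rim',ln(P),np.median(P[:,2]));print(cv2.minAreaRect(P[:,:2].astype(np.float32)))
# tray floor
t=(p.max(2)<60);tt=np.zeros_like(roi);tt[170:310,295:420]=1;P=X[t&tt&(d>0)];P=P[P[:,2]<15];print('tray',P.mean(0),cv2.minAreaRect(P[:,:2].astype(np.float32)))
cv2.imwrite('pics/crop1.png',cv2.resize(p[135:285,130:330],None,fx=4,fy=4,interpolation=cv2.INTER_CUBIC))
E
```

```text
stop (array([519.56,  -5.81,  81.01]), array([-0.97,  0.24, -0.  ]), np.float64(-125.82851101220706), np.float64(115.81889993751494), 184) 81.85655746253644
plinth [645.67 -17.7   71.94]
plinth2 [413.91  38.93  68.2 ]
tray [ 476.52 -181.19    7.98]
shield [567.51 222.58 289.98]
shield edge (array([564.01, 166.62, 292.47]), array([-0.97,  0.24, -0.  ]), np.float64(-137.79047394149987), np.float64(136.0338387723096), 356)
handle 171 [559.43 173.38 194.44] [542.4  159.13 186.39] [576.32 189.48 200.14]
rim (array([543.33,  97.96, 174.3 ]), array([-0.96,  0.27,  0.  ]), np.float64(-69.99594282367235), np.float64(72.78990616671561), 511) 174.68857591657274
((541.7970581054688, 99.24011993408203), (129.26377868652344, 140.3311004638672), 76.5828628540039)
tray [ 473.35 -197.98    4.43] ((476.1218566894531, -194.39022827148438), (230.7221221923828, 290.1974792480469), 76.14913940429688)
```

View pics/crop1.png

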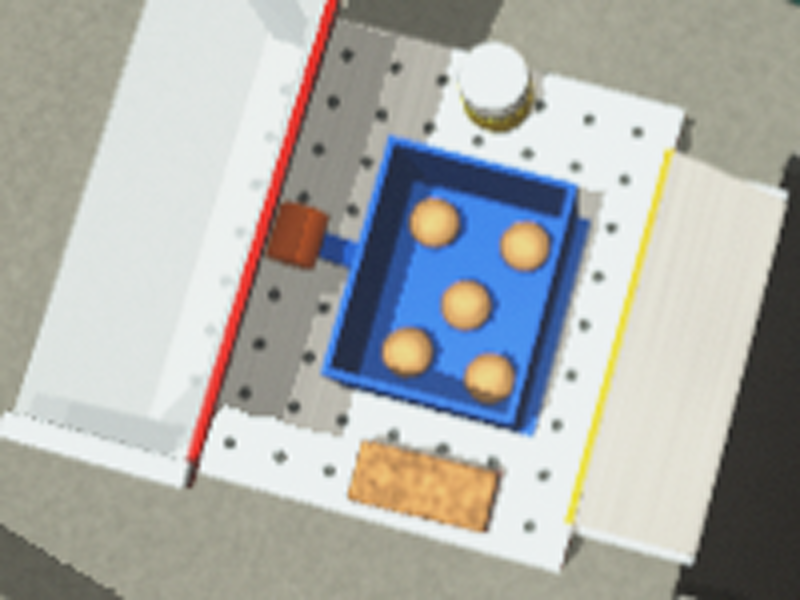

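The crop confirms the blue tote with five knobs, its orange handle at crop (298,235) just at the red shield edge. Tin and sanding block are to either side. Next I compute the station frame and the first moves.

```bash
cat >> h.py <<'E'
from scipy.spatial.transform import Rotation as Ro
O=np.array([523.7,-3,0]);YAW=-13.9
S=Ro.from_euler('z',YAW,degrees=True).as_matrix()
def w2s(p): return S.T@(np.asarray(p)-O) if np.ndim(p)==1 else (np.asarray(p)-O)@S
def tool():
    s=r.sense();return np.array(s['tool_pos']),Ro.from_euler('xyz',s['tcp_rot'],degrees=True).as_matrix(),s
def Rt(th,dyaw=0):
    c,s_=np.cos(np.radians(th)),np.sin(np.radians(th))
    return Ro.from_euler('z',YAW+dyaw,degrees=True).as_matrix()@np.array([[0,1,0],[c,0,s_],[s_,0,-c]])
def go(g,th,dyaw=0):   # grasp point in station, lean -> shift, turn in tool axes now
    p,R,s=tool();R2=Rt(th,dyaw);t=O+S@np.array(g,float)+R2[:,2]*19
    return R.T@(t-p),Ro.from_matrix(R.T@R2).as_rotvec()
def st():
    p,R,s=tool();print('t',s['time'],'grasp_st',w2s(p-19*R[:,2]),'rpy',s['tcp_rot'],'F_st',S.T@np.array(s['ft_force']),'gap',s['finger_gap'],s['grip_force'],'q',np.array(s['joint_pos']))
E
python3 - <<'E'
from h import *
X=np.load('pics/topX.npy');p=cv2.imread('pics/top0.png')
st();print(go((-7,20,420),0),go((-7,60,290),50))
Q=w2s(X.reshape(-1,3)).reshape(X.shape)
b=mask(p,100,125,80);b[:,:]&=(Q[...,2]>168)&(Q[...,2]<182)&(abs(Q[...,1]-94)<70)&(abs(Q[...,0])<100)
P=Q[b];print(P.min(0),P.max(0),np.percentile(P,[1,99],0))
b=mask(p,5,15,110)&(Q[...,2]>175)&(Q[...,2]<215)&(abs(Q[...,1]-180)<30);P=Q[b];print('handle',np.percentile(P,[2,50,98],0))
E
```

```text
t 0.1 grasp_st [-407.02  467.88  249.35] rpy [-179.91   -0.01  156.29] F_st [0.05 0.46 0.34] gap 85.85567580825365 0.0 q [61.4   7.51 85.33 -0.   87.26 -4.89]
(array([-470.45, -373.43, -170.1 ]), array([-0. ,  0. ,  1.4])) (array([-461.17, -319.47,  -46.97]), array([-0.61,  0.72,  1.3 ]))
[-77.53  38.64 168.06] [ 63.4  163.97 180.25] [[-77.08  38.88 168.62]
 [ 63.04 162.62 178.55]]
handle [[-22.83 168.33 187.46]
 [ -7.76 179.27 194.92]
 [  7.39 193.51 198.8 ]]
```

Request:
{"name": "jog_arm", "arguments": {"rows": [[[0,0,-40],[0,0,0]],[[0,0,-80],[0,0,0]],[[0,0,-120],[0,0,0]],[[0,0,-160],[0,0,0]],[[0,0,-190],[0,0,0]],[[0,0,-190],[0,0,0]]], "grip": 60, "force": 25}}

```text
time: 0.7
tool_pos: [241.8, 550.3, 427.1]
tcp_rot: [179.5, 0.0, 156.3]
ft_force: [0.1, 0.5, 1.8]
finger_gap: 60.0
grip_force: 0.0
```

Request:
{"name": "jog_arm", "arguments": {"rows": [[[-40,-32,0],[0,0,0.12]],[[-80,-64,0],[0,0,0.24]],[[-120,-95,0],[0,0,0.36]],[[-160,-127,0],[0,0,0.48]],[[-200,-159,0],[0,0,0.6]],[[-240,-191,0],[0,0,0.72]],[[-280,-222,0],[0,0,0.84]],[[-320,-254,0],[0,0,0.96]],[[-360,-286,0],[0,0,1.08]],[[-400,-318,0],[0,0,1.2]]]}}

```text
time: 1.7
tool_pos: [474.8, 105.1, 420.1]
tcp_rot: [-179.9, 0.0, 87.3]
ft_force: [0.8, 1.3, 0.6]
finger_gap: 59.9
grip_force: 0.0
```

Run:
```python
from h import *
st();print(go((-7,20,400),20),go((-7,66,330),50))
```

```text
t 1.7 grasp_st [-73.45  93.22 439.12] rpy [-179.93    0.     87.25] F_st [0.48 1.48 0.59] gap 59.867002287096476 0.0 q [  6.44  -9.85  82.82   0.01 107.1    9.18]
(array([-78.31,  52.36,  37.92]), array([-0.04,  0.35,  0.19])) (array([-25.27,  62.9 , 102.26]), array([-0.09,  0.87,  0.18]))
```

Request:
{"name": "jog_arm", "arguments": {"rows": [[[-8,6,0],[-0.01,0.09,0.02]],[[-16,12,5],[-0.02,0.18,0.04]],[[-24,18,15],[-0.03,0.27,0.05]],[[-30,25,25],[-0.04,0.35,0.07]],[[-32,32,40],[-0.05,0.44,0.09]],[[-32,38,55],[-0.05,0.52,0.11]],[[-30,44,68],[-0.06,0.61,0.13]],[[-28,50,80],[-0.07,0.7,0.15]],[[-26,57,92],[-0.08,0.79,0.17]],[[-25,63,102],[-0.09,0.87,0.18]]]}}

```text
time: 2.7
tool_pos: [536.2, 79.3, 317.5]
tcp_rot: [179.7, -50.3, 76.4]
ft_force: [-1.0, -0.1, 0.1]
finger_gap: 60.0
grip_force: 0.0
```

Run:
```python
from h import *
st()
p0,R,s=tool();T=np.eye(4);T[:3,:3]=R;T[:3,3]=p0
p,d=r.snapshot('wrist');c=r.camera_params('wrist');X=cloud(d,c,T@c['tool_from_camera']);Q=w2s(X.reshape(-1,3)).reshape(X.shape)
cv2.imwrite('pics/w1.png',p)
m=mask(p,5,17,130)&(d>0)&(abs(Q[...,1]-180)<35)&(abs(Q[...,2]-183)<25)&(abs(Q[...,0])<50)
P=Q[m];print('handle',len(P),np.percentile(P,[2,50,98],0))
print(go((-7,181,183),50))
```

```text
t 2.7 grasp_st [ -7.7   68.32 329.65] rpy [179.73 -50.26  76.44] F_st [-0.92 -0.36  0.15] gap 59.98458674344697 0.0 q [-28.17  -5.6  103.25  48.52  95.89 -15.28]
handle 761 [[-21.11 168.98 183.42]
 [ -5.95 176.6  194.26]
 [  8.51 191.89 197.33]]
(array([-38.33,   2.13, 177.87]), array([-0.  , -0.01, -0.  ]))
```

View pics/w1.png

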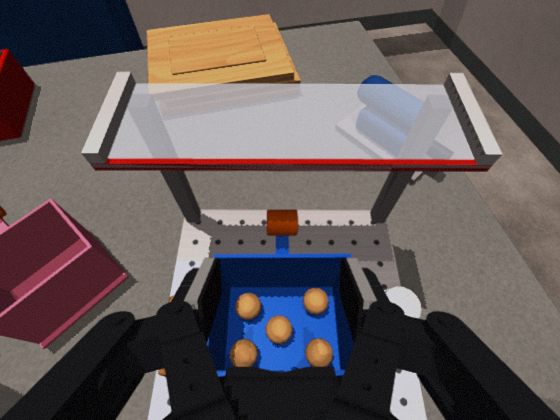

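The wrist view shows the orange handle at (283,222), centred between the open fingers. Shield edge is at row 160, above and clear.

Request:
{"name": "jog_arm", "arguments": {"rows": [[[-20,1,0],[0,0,0]],[[-38,1,10],[0,0,0]],[[-38,1,40],[0,0,0]],[[-38,1,70],[0,0,0]],[[-38,1,95],[0,0,0]],[[-38,1,115],[0,0,0]],[[-38,1,130],[0,0,0]],[[-38,1,140],[0,0,0]],[[-38,1,145],[0,0,0]],[[-38,1,145],[0,0,0]]]}}

```text
time: 3.75
tool_pos: [558.3, 163.6, 196.9]
tcp_rot: [179.6, -50.0, 76.7]
ft_force: [-0.5, -0.2, -0.1]
finger_gap: 59.7
grip_force: 0.0
```

Run:
```python
from h import *
st()
p0,R,s=tool();T=np.eye(4);T[:3,:3]=R;T[:3,3]=p0
p,d=r.snapshot('wrist');c=r.camera_params('wrist');X=cloud(d,c,T@c['tool_from_camera']);Q=w2s(X.reshape(-1,3)).reshape(X.shape)
cv2.imwrite('pics/w2.png',p)
m=mask(p,5,17,130)&(d>0)&(abs(Q[...,1]-180)<35)&(abs(Q[...,2]-183)<25)&(abs(Q[...,0])<50)
P=Q[m];print('handle',len(P),np.percentile(P,[2,50,98],0))
# cylinder fit in yz
from scipy.optimize import least_squares
f=least_squares(lambda a:np.hypot(P[:,1]-a[0],P[:,2]-a[1])-14,[181,183],loss='soft_l1');print(f.x)
print(go(((np.percentile(P[:,0],2)+np.percentile(P[:,0],98))/2,*f.x),50))
```

```text
t 3.75 grasp_st [ -6.4  155.43 209.1 ] rpy [179.55 -50.02  76.74] F_st [-0.49 -0.3  -0.09] gap 59.73510301510994 0.0 q [-18.22   0.93 110.08  50.91  79.88 -19.38]
handle 2674 [[-20.95 169.64 182.99]
 [ -6.15 177.84 194.68]
 [  8.82 192.43 197.48]]
[183.27 182.68]
(array([-2.52,  0.  , 38.83]), array([-0.  , -0.  ,  0.01]))
```

View pics/w2.png

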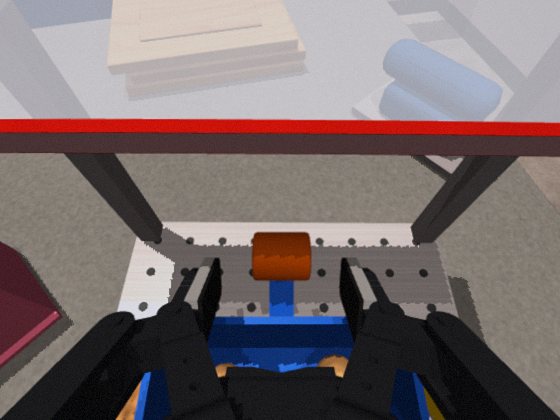

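The handle is at (282,256), centred between the fingers, with 38 mm left to go.

Request:
{"name": "jog_arm", "arguments": {"rows": [[[-1,0,10],[0,0,0]],[[-2,0,20],[0,0,0]],[[-2,0,30],[0,0,0]],[[-2,0,36],[0,0,0]],[[-2,0,39],[0,0,0]],[[-2,0,39],[0,0,0]]]}}

```text
time: 4.4
tool_pos: [565.0, 191.6, 170.0]
tcp_rot: [179.6, -50.0, 76.7]
ft_force: [-0.0, 0.4, 0.1]
finger_gap: 60.1
grip_force: 0.0
```

Request:
{"name": "jog_arm", "arguments": {"rows": [[[0,0,0],[0,0,0]],[[0,0,0],[0,0,0]],[[0,0,0],[0,0,0]],[[0,0,0],[0,0,0]],[[0,0,0],[0,0,0]],[[0,0,0],[0,0,0]],[[0,0,0],[0,0,0]]], "grip": 25, "force": 30}}

```text
time: 5.1
tool_pos: [565.6, 190.9, 170.8]
tcp_rot: [179.5, -50.0, 76.8]
ft_force: [0.9, -1.9, 2.3]
finger_gap: 31.1
grip_force: 37.1
```

Run:
```python
from h import *
st()
```

```text
t 5.1 grasp_st [ -5.92 183.77 183.01] rpy [179.47 -50.05  76.76] F_st [ 1.37 -1.64  2.27] gap 31.14929144313724 37.139986753463745 q [-15.     3.37 110.65  52.3   75.62 -19.91]
```

Request:
{"name": "jog_arm", "arguments": {"rows": [[[-1,0,-1.2],[0,0,0]],[[-3,0,-3.6],[0,0,0]],[[-5,0,-6],[0,0,0]],[[-7,0,-8.3],[0,0,0]],[[-9,0,-10.7],[0,0,0]],[[-11,0,-13.1],[0,0,0]],[[-13,0,-15.5],[0,0,0]],[[-15,0,-17.9],[0,0,0]],[[-16.5,0,-19.7],[0,0,0]],[[-17.5,0,-20.8],[0,0,0]]]}}

```text
time: 6.1
tool_pos: [558.6, 165.6, 170.9]
tcp_rot: [179.6, -50.1, 76.8]
ft_force: [0.9, 7.0, 2.8]
finger_gap: 31.7
grip_force: 36.5
```

Run:
```python
from h import *
st()
p,d=r.snapshot('top');c=r.camera_params('top');Q=w2s(cloud(d,c,c['pose']).reshape(-1,3)).reshape(420,560,3)
b=mask(p,100,125,80)&(d>0)&(abs(Q[...,1]-50)<80)&(abs(Q[...,0])<100)
P=Q[b&(Q[...,2]>168)&(Q[...,2]<182)];print(np.percentile(P,[1,99],0))
P=Q[b&(Q[...,2]<85)&(Q[...,1]<40)];print('lip',len(P),np.percentile(P,[2,50],0) if len(P) else'')
cv2.imwrite('pics/t2.png',cv2.resize(p[135:285,130:330],None,fx=4,fy=4,interpolation=cv2.INTER_CUBIC))
```

```text
t 6.1 grasp_st [ -6.6  157.45 183.08] rpy [179.57 -50.14  76.76] F_st [-0.86  7.03  2.77] gap 31.654444343079838 36.45558178424835 q [-18.04   3.17 110.9   51.53  77.91 -21.73]
[[-77.86  12.75 168.84]
 [ 62.55 122.83 179.21]]
lip 100 [[-74.11   6.25  71.01]
 [-54.14  12.46  75.43]]
```

View pics/t2.png

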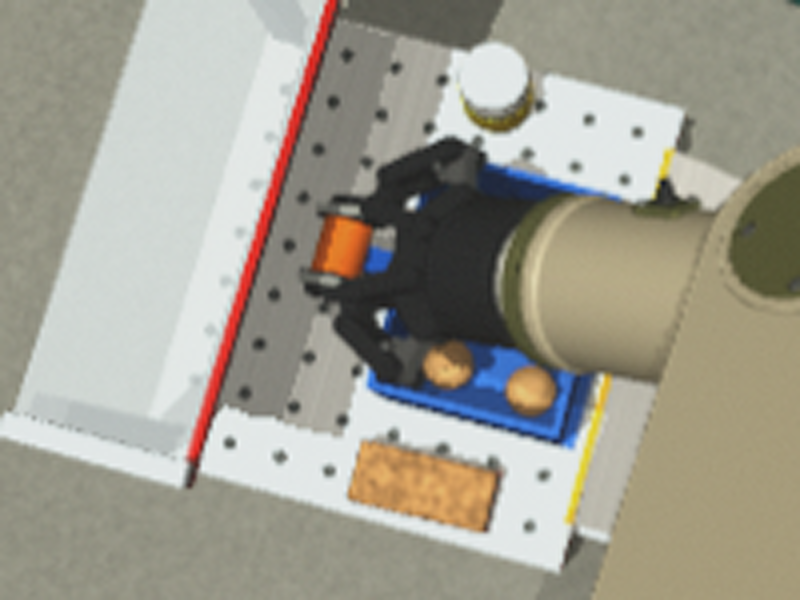

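The tote slid along as meant, with handle still pinched at (345,245) and about 5 mm left to the yellow line at (600,400). I finish slowly while watching the force.

Request:
{"name": "jog_arm", "arguments": {"rows": [[[-0.6,0,-0.7],[0,0,0]],[[-1.1,0,-1.4],[0,0,0]],[[-1.7,0,-2],[0,0,0]],[[-2.2,0,-2.7],[0,0,0]],[[-2.6,0,-3.1],[0,0,0]],[[-2.6,0,-3.1],[0,0,0]]]}}

```text
time: 6.75
tool_pos: [557.6, 161.7, 170.9]
tcp_rot: [179.6, -50.1, 76.8]
ft_force: [0.6, 5.6, 4.1]
finger_gap: 31.4
grip_force: 36.6
```

Request:
{"name": "jog_arm", "arguments": {"rows": [[[-0.4,0,-0.5],[0,0,0]],[[-0.8,0,-0.9],[0,0,0]],[[-0.8,0,-0.9],[0,0,0]]]}}

```text
time: 7.05
tool_pos: [557.4, 160.6, 170.9]
tcp_rot: [179.6, -50.1, 76.8]
ft_force: [1.7, 6.0, 4.0]
finger_gap: 31.7
grip_force: 36.6
```

Request:
{"name": "jog_arm", "arguments": {"rows": [[[-0.4,0,-0.5],[0,0,0]],[[-0.8,0,-0.9],[0,0,0]],[[-0.8,0,-0.9],[0,0,0]]]}}

```text
time: 7.35
tool_pos: [557.1, 159.5, 170.9]
tcp_rot: [179.6, -50.2, 76.8]
ft_force: [1.2, 6.7, 2.7]
finger_gap: 31.6
grip_force: 36.5
```

Force is still only sliding friction, so no contact yet.

Request:
{"name": "jog_arm", "arguments": {"rows": [[[-0.4,0,-0.5],[0,0,0]],[[-0.8,0,-0.9],[0,0,0]],[[-0.8,0,-0.9],[0,0,0]]]}}

```text
time: 7.65
tool_pos: [557.3, 158.7, 171.6]
tcp_rot: [179.5, -50.2, 76.8]
ft_force: [2.7, 9.9, 5.5]
finger_gap: 31.4
grip_force: 36.2
```

Request:
{"name": "jog_arm", "arguments": {"rows": [[[-0.4,0,-0.5],[0,0,0]],[[-0.8,0,-0.9],[0,0,0]],[[-0.8,0,-0.9],[0,0,0]]]}}

```text
time: 7.95
tool_pos: [557.4, 157.9, 172.3]
tcp_rot: [179.4, -50.3, 76.9]
ft_force: [3.9, 12.8, 8.1]
finger_gap: 31.8
grip_force: 36.1
```

Run:
```python
from h import *
st()
```

```text
t 7.95 grasp_st [ -5.94 149.7  184.48] rpy [179.42 -50.28  76.88] F_st [ 0.75 13.39  8.1 ] gap 31.823564762129656 36.10495626926422 q [-18.99   3.13 110.86  51.4   78.64 -22.32]
```

Toe is against the stop: grasp y = 149.7 matches the geometry and the force is rising to 13 N. Next is the tipping arc.

```bash
cat >> h.py <<'E'
def hand(f):
    a=np.radians(f);ty=np.interp(f,[60,90,125],[5.2,6,7.9]) if f>60 else 6*np.sin(a);tz=np.interp(f,[0,60,90,125],[70,70,74,81.3])
    return np.array([ty+150*np.cos(a)-113*np.sin(a),tz+150*np.sin(a)+113*np.cos(a)])
def xz(dv,th=50.2):
    c,s=np.cos(np.radians(th)),np.sin(np.radians(th));return c*dv[0]+s*dv[1],s*dv[0]-c*dv[1]
E
python3 - <<'E'
from h import *
ph=np.arange(0,126,2.5)
for k in range(0,len(ph)-1,10):
    print(ph[k],[tuple(np.round(xz(hand(f)-hand(ph[k])),1).tolist()) for f in ph[k+1:k+11]])
print([hand(f).round(0) for f in (0,45,90,125)])
E
```

```text
0.0 [(1.9, -7.8), (3.4, -15.7), (4.5, -23.6), (5.3, -31.6), (5.8, -39.6), (5.9, -47.6), (5.6, -55.6), (5.0, -63.5), (4.0, -71.5), (2.6, -79.3)]
25.0 [(-1.7, -7.8), (-3.7, -15.5), (-6.1, -23.1), (-8.9, -30.6), (-11.9, -38.0), (-15.4, -45.3), (-19.1, -52.3), (-23.1, -59.3), (-27.5, -66.0), (-32.1, -72.5)]
50.0 [(-4.9, -6.3), (-10.2, -12.4), (-15.7, -18.3), (-21.4, -23.9), (-27.2, -29.6), (-33.3, -35.0), (-39.5, -40.0), (-46.0, -44.8), (-52.6, -49.3), (-59.4, -53.5)]
75.0 [(-7.0, -3.9), (-14.2, -7.4), (-21.5, -10.7), (-28.9, -13.5), (-36.4, -16.1), (-44.1, -18.3), (-51.6, -20.2), (-59.2, -21.8), (-66.8, -23.0), (-74.5, -23.9)]
100.0 [(-7.7, -0.5), (-15.4, -0.7), (-23.1, -0.5), (-30.8, 0.1), (-38.4, 1.0), (-46.0, 2.3), (-53.5, 3.9), (-60.9, 5.9), (-68.2, 8.2), (-75.4, 10.8)]
[array([150., 183.]), array([ 30., 256.]), array([-107.,  224.]), array([-171.,  139.])]
```

Request:
{"name": "jog_arm", "arguments": {"rows": [[[1,0,-4],[0,0,0]],[[2.5,0,-11],[0,0,0]],[[4,0,-19],[0,0,0]],[[5,0,-27.5],[0,0,0]],[[5.6,0,-35.6],[0,0,0]],[[5.9,0,-43.6],[0,0,0]],[[5.8,0,-51.6],[0,0,0]],[[5.3,0,-59.5],[0,0,0]],[[4,0,-71.5],[0,0,0]],[[2.6,0,-79.3],[0,0,0]]]}}

```text
time: 8.95
tool_pos: [542.9, 99.0, 224.7]
tcp_rot: [179.4, -50.1, 76.9]
ft_force: [2.1, 5.3, 5.1]
finger_gap: 31.6
grip_force: 36.8
```

Run:
```python
from h import *
st();print(hand(25))
```

```text
t 8.95 grasp_st [ -5.84  89.05 236.89] rpy [179.41 -50.14  76.85] F_st [0.73 5.64 5.05] gap 31.590842638331395 36.75187110900879 q [-25.78  -0.66 108.56  48.77  87.32 -21.69]
[ 90.73 235.81]
```

Request:
{"name": "jog_arm", "arguments": {"rows": [[[-1.7,0,-7.8],[0,0,0]],[[-3.7,0,-15.5],[0,0,0]],[[-6.1,0,-23.1],[0,0,0]],[[-8.9,0,-30.6],[0,0,0]],[[-11.9,0,-38],[0,0,0]],[[-15.4,0,-45.3],[0,0,0]],[[-19.1,0,-52.3],[0,0,0]],[[-23.1,0,-59.3],[0,0,0]],[[-27.5,0,-66],[0,0,0]],[[-32.1,0,-72.5],[0,0,0]]]}}

```text
time: 9.95
tool_pos: [524.4, 24.1, 245.3]
tcp_rot: [179.5, -50.0, 76.8]
ft_force: [1.0, 0.8, 4.4]
finger_gap: 31.1
grip_force: 37.0
```

Run:
```python
from h import *
st();print(hand(50))
p,d=r.snapshot('scene');cv2.imwrite('pics/s2.png',cv2.resize(p[100:340,140:460],None,fx=2.4,fy=2.4,interpolation=cv2.INTER_CUBIC))
```

```text
t 9.95 grasp_st [ -5.8   11.95 257.55] rpy [179.51 -50.04  76.75] F_st [0.78 1.   4.43] gap 31.14286951062738 37.001742124557495 q [-34.06   0.11 105.43  46.22  94.74 -25.25]
[ 14.45 257.54]
```

View pics/s2.png

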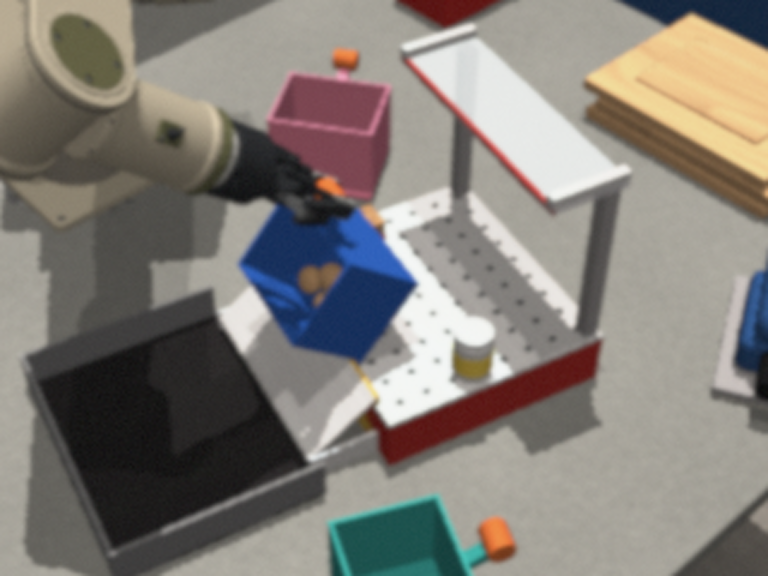

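The tote is about 50° over, its foot at the stop with the knobs gathered at (320,275). Grip and alignment look right, so I continue.

Request:
{"name": "jog_arm", "arguments": {"rows": [[[-4.9,0,-6.3],[0,0,0]],[[-10.2,0,-12.4],[0,0,0]],[[-15.7,0,-18.3],[0,0,0]],[[-21.4,0,-23.9],[0,0,0]],[[-27.2,0,-29.6],[0,0,0]],[[-33.3,0,-35],[0,0,0]],[[-39.5,0,-40],[0,0,0]],[[-46,0,-44.8],[0,0,0]],[[-52.6,0,-49.3],[0,0,0]],[[-59.4,0,-53.5],[0,0,0]]]}}

```text
time: 11.0
tool_pos: [505.3, -52.5, 233.0]
tcp_rot: [179.7, -50.0, 76.6]
ft_force: [-0.0, 2.7, -8.6]
finger_gap: 31.6
grip_force: 35.9
```

Run:
```python
from h import *
st();print(hand(75))
```

```text
t 11.0 grasp_st [ -5.95 -67.04 245.25] rpy [179.68 -50.05  76.65] F_st [-0.65  2.59 -8.58] gap 31.572506058793124 35.933151841163635 q [-41.84   4.8  101.96  43.26  99.21 -31.41]
[-64.73 246.14]
```

Request:
{"name": "jog_arm", "arguments": {"rows": [[[-7,0,-3.9],[0,0,0]],[[-14.2,0,-7.4],[0,0,0]],[[-21.5,0,-10.7],[0,0,0]],[[-28.9,0,-13.5],[0,0,0]],[[-36.4,0,-16.1],[0,0,0]],[[-44.1,0,-18.3],[0,0,0]],[[-51.6,0,-20.2],[0,0,0]],[[-59.2,0,-21.8],[0,0,0]],[[-66.8,0,-23],[0,0,0]],[[-74.5,0,-23.9],[0,0,0]]]}}

```text
time: 12.0
tool_pos: [490.4, -116.5, 191.7]
tcp_rot: [179.6, -50.1, 76.7]
ft_force: [1.5, 8.7, -9.9]
finger_gap: 31.4
grip_force: 35.1
```

Run:
```python
from h import *
st();print(hand(100))
```

```text
t 12.0 grasp_st [  -5.02 -132.73  203.9 ] rpy [179.56 -50.1   76.73] F_st [-0.62  8.77 -9.87] gap 31.422570753344814 35.05837082862854 q [-47.62  11.95  98.77  40.33  99.9  -38.27]
[-130.79  204.18]
```

Request:
{"name": "jog_arm", "arguments": {"rows": [[[-7,0,0.2],[0,0,0]],[[-14.5,0,0.5],[0,0,0]],[[-22,0,1],[0,0,0]],[[-29.5,0,1.6],[0,0,0]],[[-37,0,2.5],[0,0,0]],[[-44.7,0,3.8],[0,0,0]],[[-52.2,0,5.4],[0,0,0]],[[-59.6,0,7.4],[0,0,0]],[[-59.6,0,7.4],[0,0,0]]]}}

```text
time: 12.9
tool_pos: [482.9, -148.4, 141.1]
tcp_rot: [179.6, -50.1, 76.7]
ft_force: [0.4, 7.7, -5.0]
finger_gap: 31.2
grip_force: 35.8
```

Run:
```python
from h import *
st();print(hand(120))
p,d=r.snapshot('scene');cv2.imwrite('pics/s3.png',cv2.resize(p[100:340,140:460],None,fx=2.4,fy=2.4,interpolation=cv2.INTER_CUBIC))
```

```text
t 12.9 grasp_st [  -4.65 -165.48  153.24] rpy [179.6  -50.1   76.66] F_st [-1.42  7.6  -5.04] gap 31.1923224985957 35.75814127922058 q [-50.26  18.28  97.19  38.56  97.77 -43.16]
[-165.23  153.66]
```

View pics/s3.png

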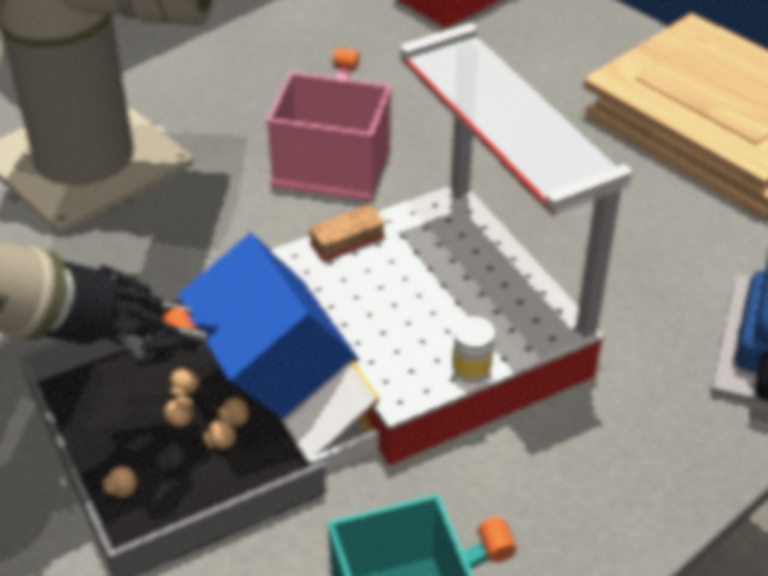

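All five knobs are in the tray, around (180,410) and (120,480), and the tote is nearly down. Now I lower the last few degrees slowly.

Request:
{"name": "jog_arm", "arguments": {"rows": [[[-2.5,0,0.8],[0,0,0]],[[-5,0,1.7],[0,0,0]],[[-7.5,0,2.6],[0,0,0]],[[-10,0,3.5],[0,0,0]],[[-12,0,4.3],[0,0,0]],[[-14,0,5.2],[0,0,0]],[[-15.5,0,6],[0,0,0]],[[-15.5,0,6],[0,0,0]]]}}

```text
time: 13.75
tool_pos: [482.0, -153.8, 126.6]
tcp_rot: [179.5, -50.1, 76.8]
ft_force: [-1.8, 2.9, 0.1]
finger_gap: 31.3
grip_force: 36.5
```

Run:
```python
from h import *
st();print(hand(125))
```

```text
t 13.75 grasp_st [  -4.23 -170.98  138.83] rpy [179.48 -50.05  76.78] F_st [-2.43  2.4   0.08] gap 31.32407637604058 36.49413049221039 q [-50.66  19.9   96.88  38.22  96.92 -44.34]
[-170.7   139.36]
```

The load is off the gripper, so the tote is resting on the chute. I release it and back straight out.

Request:
{"name": "jog_arm", "arguments": {"rows": [[[0,0,0],[0,0,0]],[[0,0,0],[0,0,0]],[[0,0,0],[0,0,0]],[[0,0,0],[0,0,0]],[[0,0,0],[0,0,0]],[[0,0,0],[0,0,0]]], "grip": 60}}

```text
time: 14.35
tool_pos: [482.0, -153.7, 126.1]
tcp_rot: [179.5, -50.0, 76.7]
ft_force: [0.3, -0.1, -0.1]
finger_gap: 60.0
grip_force: 0.0
```

Request:
{"name": "jog_arm", "arguments": {"rows": [[[0,0,-5],[0,0,0]],[[0,0,-12],[0,0,0]],[[0,0,-22],[0,0,0]],[[0,0,-36],[0,0,0]],[[0,0,-52],[0,0,0]],[[10,0,-70],[0,0,0]],[[25,0,-90],[0,0,0]],[[40,0,-105],[0,0,0]],[[55,0,-115],[0,0,0]],[[60,0,-120],[0,0,0]]]}}

```text
time: 15.35
tool_pos: [469.2, -206.3, 251.6]
tcp_rot: [179.3, -49.9, 76.9]
ft_force: [0.2, 0.9, -0.3]
finger_gap: 60.3
grip_force: 0.0
```

Run:
```python
from h import *
st()
p,d=r.snapshot('scene');cv2.imwrite('pics/s4.png',cv2.resize(p[100:340,140:460],None,fx=2.4,fy=2.4,interpolation=cv2.INTER_CUBIC))
c=r.camera_params('scene');Q=w2s(cloud(d,c,c['pose']).reshape(-1,3)).reshape(420,560,3)
b=mask(p,100,125,100)&(d>0)&(abs(Q[...,1]+60)<150)&(abs(Q[...,0])<110)
P=Q[b];P=P[(P[:,2]>90)]
# back wall plane fit: expected normal (0,-.574,.819)
n=np.array([0,-.574,.819]);h=P@n;k=h>np.percentile(h,90)-8;A=P[k];v=np.linalg.svd(A-A.mean(0))[2][2];v*=np.sign(v[2]);print('tilt',90+np.degrees(np.arctan2(-v[1],v[2])),v,len(A),A.min(0),A.max(0))
```

```text
t 15.35 grasp_st [  -4.13 -225.    263.83] rpy [179.28 -49.92  76.91] F_st [-0.01  0.94 -0.29] gap 60.3298453044691 0.0 q [-54.63  15.27  88.08  38.09 109.62 -38.95]
tilt 123.77726653344982 [ 0.   -0.56  0.83] 1745 [ -75.66 -156.47  111.  ] [ 69.29 -54.28 180.73]
```

View pics/s4.png

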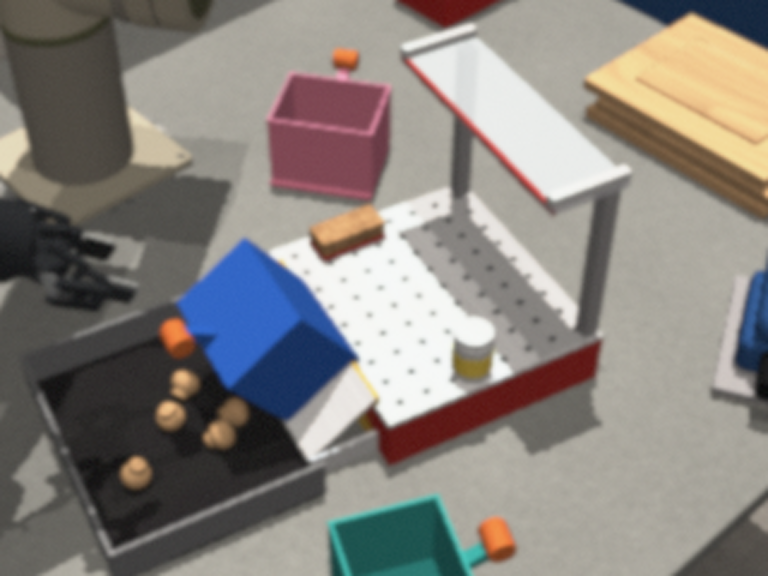

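The tote lies on the chute at 124°, all five knobs are in the tray, and the gripper is clear. I'll let the knobs settle and check that they are at rest.

Request:
{"name": "jog_arm", "arguments": {"rows": [[[0,0,0],[0,0,0]],[[0,0,0],[0,0,0]],[[0,0,0],[0,0,0]],[[0,0,0],[0,0,0]],[[0,0,0],[0,0,0]],[[0,0,0],[0,0,0]],[[0,0,0],[0,0,0]],[[0,0,0],[0,0,0]],[[0,0,0],[0,0,0]],[[0,0,0],[0,0,0]]]}}

```text
time: 16.4
tool_pos: [468.7, -205.4, 249.2]
tcp_rot: [179.5, -50.0, 76.7]
ft_force: [-0.1, -0.0, 0.8]
finger_gap: 59.8
grip_force: 0.0
```

Request:
{"name": "jog_arm", "arguments": {"rows": [[[0,0,0],[0,0,0]],[[0,0,0],[0,0,0]],[[0,0,0],[0,0,0]],[[0,0,0],[0,0,0]],[[0,0,0],[0,0,0]],[[0,0,0],[0,0,0]],[[0,0,0],[0,0,0]],[[0,0,0],[0,0,0]],[[0,0,0],[0,0,0]],[[0,0,0],[0,0,0]]]}}

```text
time: 17.4
tool_pos: [468.7, -205.4, 249.1]
tcp_rot: [179.5, -50.0, 76.7]
ft_force: [0.2, -0.1, 0.2]
finger_gap: 60.0
grip_force: 0.0
```

Run:
```python
from h import *
c=r.camera_params('scene')
def knobs():
    p,d=r.snapshot('scene');Q=w2s(cloud(d,c,c['pose']).reshape(-1,3)).reshape(420,560,3)
    m=mask(p,5,25,60,80)&(abs(Q[...,1]+200)<125)&(abs(Q[...,0])<150)&(Q[...,2]<60)&(Q[...,2]>8)
    n,l,s,cc=cv2.connectedComponentsWithStats(m.astype(np.uint8))
    return [np.r_[np.median(Q[l==i],0),cc[i],s[i,4]] for i in range(1,n) if s[i,4]>15]
a=knobs()
for _ in range(8): b=knobs()
print(np.array(a));print(np.array(b))
```

```text
[[-143.25 -141.59   21.57  208.82  234.18   22.  ]
 [ -39.15 -159.6    25.4   216.63  259.69   95.  ]
 [  35.29 -140.01   26.77  234.24  276.29  206.  ]
 [  -1.34 -187.84   25.05  211.82  273.1   101.  ]
 [  49.75 -250.52   25.2   196.24  296.26  115.  ]]
[[-143.99 -140.38   21.    208.96  234.     23.  ]
 [ -38.87 -159.18   25.35  216.67  259.64   94.  ]
 [  34.93 -139.49   26.54  234.27  276.25  204.  ]
 [  -1.89 -187.62   24.59  211.88  273.12  100.  ]
 [  48.64 -251.12   25.41  195.59  296.09  118.  ]]
```

```bash
python3 -c "
from bench import r
print(r.hand_in())"
```

```text
the job is handed in; nothing more can be done
None
```

The job is handed in: the tote was slid to the stop, tipped under control, and left lying on the chute at about 124°. All five knobs are in the tray, practically at rest, and the arm is clear. No verdict was returned.

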